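# Unmould two chocolates from a slanted mould and pack them

### The job

Slide the frosted plastic cover of the slanted chocolate mould fully open by its handle and leave it open, then lift both finished chocolates, the long bar and the round disc, out of their cavities and pack them side by side in the empty part of the cardboard box. Both must lie flat on the box's floor, decorated face up, not on top of each other, and be set down gently, not dropped; leave the two jars in the box, the shaker and the spoon where they are.

Things in the scene. Friction and masses are not known exactly. Their poses are not given: they have to be found in the camera images.
- mould: Fixed aluminium chocolate mould on a slanted stand. Origin on the table, 77 mm below the centre of the mould face; z up. The face slopes 30 deg, rising towards own +x: up the slope is (0.866, 0, 0.5), outward normal (-0.5, 0, 0.866), across is y. Face: 84 mm below to 74 mm above its centre along the slope, +-42 mm across. 8 mm high rails on its lower and upper edges run on to y = +158 mm.
- cover (a joint): Frosted see-through plastic cover plate, 142 mm along the slope x 76 mm across, its top 4.5 mm above the mould face. Value in m: 0 = closed over both cavities, 0.110 = fully open, slid along the mould's +y, clear of the cavities and finger wells. It may start a little open, stays where it is left and takes about 2 N to move.
- cover_handle (a point): Grip point on the cover's steel handle: an upright bar square to the face, 14 mm thick across (mould's y), 60 mm long along the slope, top 38 mm above the mould face. The point lies mid-length, mid-thickness, 29 mm above the face (24.5 mm above the cover) and moves with the cover: at cover value q it is at (-0.0188, q, 0.0996) in the mould's frame.
- bar_cavity (a point): Centre of the floor of the lower cavity (24 mm deep, 70 mm along the slope x 44 mm across), which holds the bar. Both cavities have, mid-length on the +y and the -y side, a finger well 34 mm wide along the slope, as deep as the cavity and open to the mould's side edge: fingers closing across the slope, tool along the face's normal, reach down beside the piece.
- disc_cavity (a point): Centre of the floor of the upper (disc) cavity, 24 mm deep, about 52 mm in diameter, with finger wells like those of the bar's cavity.
- bar: Brown chocolate bar, 66 x 40 x 22 mm (its x, y, z), about 73 g, two grooves across its top. Origin: centre of its underside; z towards its decorated face. It starts in the lower cavity, its 66 mm length along the slope, its top 2 mm below the mould face.
- disc: Brown round chocolate disc, diameter 48 mm, 22 mm thick, about 50 g, a ring on its top. Origin: centre of its underside; z towards its decorated face. It starts in the upper cavity, its top 2 mm below the mould face.
- box: Low open cardboard box, 108 x 186 mm outside (its x, y), 34 mm high, walls and floor 4 mm thick, fixed. Origin: centre of its underside, z up. A wall across at y = +39 to +43 mm splits it: beyond it (y 43 to 89 mm) stand two small jars; the empty part is x -50 to +50 mm, y -89 to +39 mm, that is 100 x 128 mm, floor at z = 4 mm.
- box_space (a point): Centre of the floor of the box's empty part, 25 mm from the box's origin towards -y.
- jar_a: Small jar, diameter 38 mm, 56 mm high, in the box's end part; bystander. Origin under its centre.
- jar_b: The other small jar of the same kind in the box; bystander. Origin under its centre.
- shaker: Small glass shaker, diameter 36 mm, 55 mm high, beside the mould at its -y side; bystander. Origin under its centre.
- spoon: Steel spoon 150 mm long lying beside the box, on the robot's side; bystander.
Things that resemble listed ones, but are neither listed nor needed, are in the scene too. What is shaped like the bar but orange or yellow is not meant.

How it is judged:
By the outcome, as a careful person would: the job done as asked, in the order asked, and still so for the second after the job is handed in, with the robot touching nothing.
It also fails if it takes over 66 s, if anything falls off the work surface, if the arm or the gripper's body presses on something with over 40 N, if the wrist force passes 120 N, or if a joint passes its speed limit or range.

### The arm

A 6-joint arm with a two-finger parallel gripper is mounted at the origin on the work surface. World frame = base frame: x ahead of the robot, y to its left, z up, the work surface at z = 0. Lengths are in mm, angles in rad, forces in N, time in s.
With the tool pointing down it reaches from about 250 to 775 mm from the base axis. Payload 4 kg.
Tool frame: the origin (TCP) lies at the very end of the fingers, on their centre line; the grasp point (between the pads) lies 19 mm behind it; x points along the fingers, y is the direction in which the jaws open and shut, and the axes are right-handed (so a half turn about x gives the same grasp; the last joint's range is limited). The gripper opens to 94 mm and grips with 3 to 60 N. Pads are 16 mm wide; open, the fingers measure 119 mm over their backs; the gripper's body (75 mm by 177 mm) begins 78 mm behind the grasp point.
Start: joints at [1.018, 0.087, 1.371, -0, 1.684, -0.103], TCP at [239.146, 495.311, 171.106] pointing down, gripper open.
Joint ranges: [-3.1, 3.1], [-0.76, 2.03], [0.27, 2.55], [-1.08, 4.22], [0.17, 2.65], [-2.57, 2.57]. Speed limits (rad/s): [2.79, 2.79, 3.14, 3.14, 3.14, 3.14].

### API

Orientations are given as a rotation vector (axis times angle).
In Python, from station import move_pose, move_linear, move_j, ungrasp, grasp, wait, ik, state, read_camera, PlanningError, hand_in gives the robot as it stands. The module is installed in compiled form; this text tells all that it offers. Calls block until the motion is done:
- move_pose(position, orientation): joint-space move of the TCP to a pose.
- move_linear(position, velocity=150, frame=None, contact_N=None): straight line of the TCP; frame=None keeps the orientation; velocity is the mean speed in mm/s. With contact_N (N) it stops when the force on the tool has changed by that much, and returns True; else False.
- move_j(angles): joint-space move.
- ungrasp() and grasp(force=None): open the fingers fully, or close them until they stop; force is the grip in N (None keeps the last).
- wait(seconds).
- ik(position, orientation): joint angles nearest the present ones, or None.
- state(): the state.
- read_camera(name): name is "scene" or "top"; returns a dict with "color" (384x512x3 uint8, blue, green, red), "fovy" (degrees; the focal length in pixels is half the picture's height over the tangent of half this angle, whatever the lens; pixels are square), "cx", "cy" (the principal point, pixels), "k1" (the pictures are not rectified: a ray, as slopes to the right and down, at radius r is drawn at 1 + k1 r^2 times it, then the intrinsics apply), "cam_to_world" (4x4, takes a point from camera to world coordinates). Camera axes: x right, y down, z forward; pixel columns grow to the right and rows downward; lengths in mm; the calibration is good to about 2 mm. A picture is of the moment at which its call begins. There is no depth.
A pose or a line that the arm cannot do raises PlanningError and nothing moves.
- hand_in(): hands the job in, once; it reports no verdict.
The state is a dict: "time": time; "joint_pos": joint angles; "joint_vel": joint speeds; "effort": joint torques, N m; "position": TCP position; "tcp_rot": TCP orientation; "ft_force": force on the tool from outside, world axes, zero at the start; "ft_torque": the same for the moment, N m; "grip_width": finger opening in mm.
Only numpy, scipy, OpenCV 4.12 (cv2) and the standard library are available. Lean on these libraries where they do the work, as an engineer would, in place of code of your own. Each camera call takes 0.05 s, during which the arm holds its last target. There are 200 camera calls.

## Working session

There is one attempt and no reset: what is moved stays moved. The work goes in short steps, each a Python script; the robot and the scene stay as the last script left them, time stands still between calls to the robot, and variables do not carry over. Pictures are saved under pics/ and viewed, about 8 in all and at most 12, crops included, and the job is handed in when it is done.

```bash
mkdir -p pics
cat > h.py <<'E'
import numpy as np, cv2
from station import *
def shot(n,fn=None):
    c=read_camera(n)
    if fn: cv2.imwrite('pics/'+fn,c['color'])
    return c
def K(c):
    h,w=c['color'].shape[:2]; f=h/2/np.tan(np.radians(c['fovy'])/2)
    return np.array([[f,0,c['cx']],[0,f,c['cy']],[0,0,1]]), np.array([c['k1'],0,0,0.])
def ray(c,px):
    k,d=K(c); p=cv2.undistortPoints(np.array(px,float).reshape(-1,1,2),k,d).reshape(-1,2)
    T=np.array(c['cam_to_world']); v=np.c_[p,np.ones(len(p))]@T[:3,:3].T
    return T[:3,3],v
def onz(c,px,z):
    o,v=ray(c,px); return o+v*((z-o[2])/v[:,2])[:,None]
def proj(c,P):
    k,d=K(c); T=np.linalg.inv(np.array(c['cam_to_world']))
    r,_=cv2.Rodrigues(T[:3,:3]); return cv2.projectPoints(np.array(P,float).reshape(-1,1,3),r,T[:3,3],k,d)[0].reshape(-1,2)
E
python3 - <<'E'
from h import *
for n in('scene','top'):
    c=shot(n,n+'0.png'); print(n,c['fovy'],c['cx'],c['cy'],c['k1']); print(np.round(c['cam_to_world'],3))
s=state();print(s['time'],s['position'],s['tcp_rot'],s['grip_width'])
a=cv2.imread('pics/top0.png');cv2.imwrite('pics/top0b.png',cv2.resize(a,(800,600),interpolation=cv2.INTER_CUBIC))
a=cv2.imread('pics/scene0.png');cv2.imwrite('pics/scene0b.png',cv2.resize(a,(800,600),interpolation=cv2.INTER_CUBIC))
E
```

```text
scene 42.70415608466779 253.4022784782737 190.02611207894412 -0.015061511252196985
[[-7.100000e-02  6.740000e-01 -7.360000e-01  1.294888e+03]
 [ 9.970000e-01  3.300000e-02 -6.600000e-02  4.683200e+01]
 [-2.000000e-02 -7.380000e-01 -6.740000e-01  7.415450e+02]
 [ 0.000000e+00  0.000000e+00  0.000000e+00  1.000000e+00]]
top 49.428804195302455 251.61333964007855 181.43805882491634 0.01868070990901799
[[ 1.80000e-02 -9.84000e-01  1.76000e-01  4.20530e+02]
 [-1.00000e+00 -1.80000e-02  2.00000e-03 -2.29000e-01]
 [ 1.00000e-03 -1.76000e-01 -9.84000e-01  8.99241e+02]
 [ 0.00000e+00  0.00000e+00  0.00000e+00  1.00000e+00]]
0.1 [238.84829134 494.81103619 170.03581406] [ 0.35128796  1.54248219 -0.35424976] 94.09419076661862
```

View pics/top0b.png

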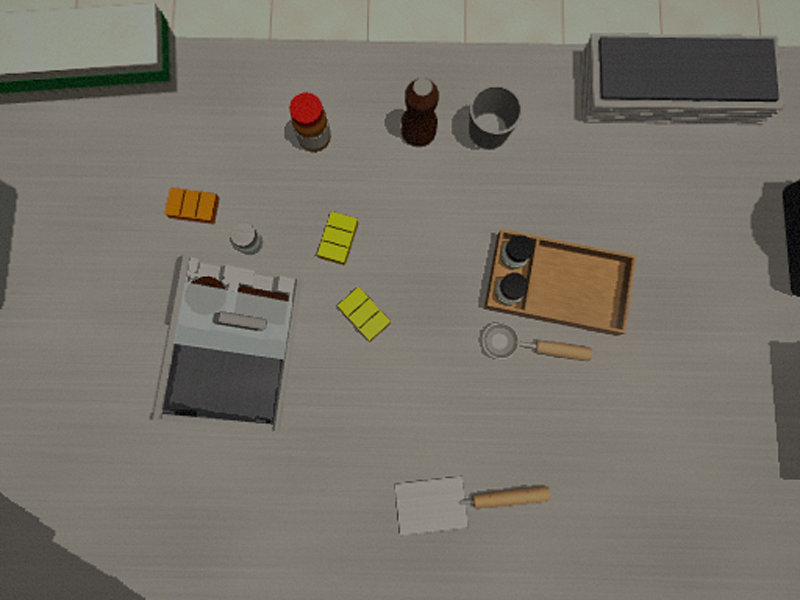

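View pics/scene0b.png

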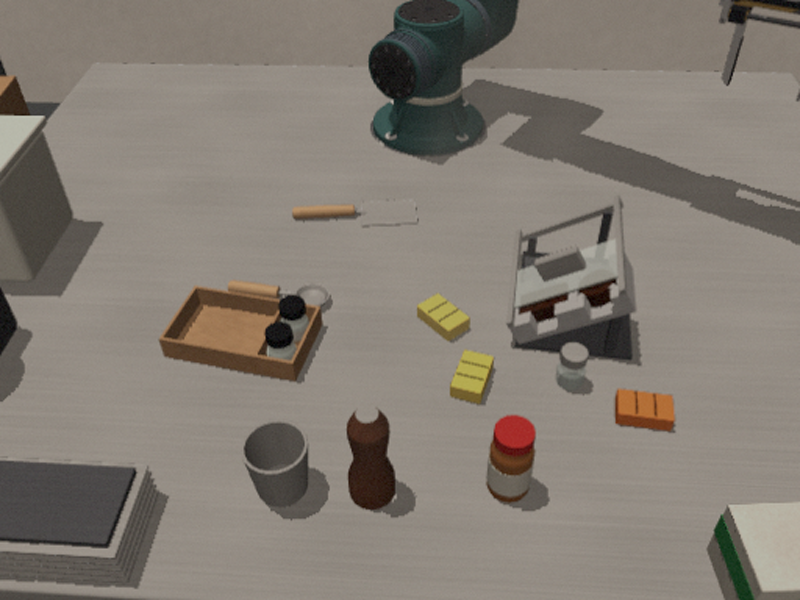

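Top view (800x600 scale): the mould is at (235,340) with the handle at (240,321). The cover opens downwards, towards the robot, and upslope is to the left, which is world +y. The box is at (560,282), with its jars at the left end. Three bar lookalikes, orange (192,205), yellow (338,238) and yellow (363,314), are not meant. The brown pieces seen in the mould at (208,282) and (264,292) fit the description. I'll enlarge the mould in both views.

Run:
```python
from h import *
a=cv2.imread('pics/top0.png')[160:280,90:195];b=cv2.imread('pics/scene0.png')[122:237,320:412]
f=lambda i:cv2.resize(i,None,fx=4.2,fy=4.2,interpolation=cv2.INTER_CUBIC)
A,B=f(a),f(b);o=np.zeros((max(len(A),len(B)),A.shape[1]+B.shape[1],3),np.uint8);o[:len(A),:A.shape[1]]=A;o[:len(B),A.shape[1]:]=B
print(A.shape,B.shape);o=np.clip(o.astype(float)*1.5,0,255);cv2.imwrite('pics/crop1.png',o)
for n in('top','scene'):
    im=cv2.imread(f'pics/{n}0.png');h=cv2.cvtColor(im,cv2.COLOR_BGR2HSV)
    m=cv2.inRange(h,(8,80,60),(20,200,255))
    cs,_=cv2.findContours(m,0,2)
    for q in sorted(cs,key=cv2.contourArea)[-4:]:
        ap=cv2.approxPolyDP(cv2.convexHull(q),3,True).reshape(-1,2).tolist();print(n,cv2.contourArea(q),ap)
```

```text
(504, 441, 3) (483, 386, 3)
top 2.5 [[204, 79], [204, 83], [196, 85]]
top 271.0 [[343, 219], [376, 222], [378, 228], [343, 225]]
top 413.0 [[351, 313], [349, 320], [305, 325], [304, 316]]
top 4498.0 [[320, 147], [406, 163], [399, 213], [311, 195]]
scene 240.5 [[226, 132], [226, 137], [187, 137], [190, 132]]
scene 298.0 [[341, 286], [339, 299], [333, 303], [321, 302], [314, 296], [315, 281]]
scene 811.5 [[395, 249], [429, 253], [429, 275], [396, 271]]
scene 3731.0 [[204, 196], [205, 208], [188, 243], [108, 228], [102, 218], [124, 183], [166, 181]][ WARN:0@0.641] global loadsave.cpp:1063 imwrite_ Unsupported depth image for selected encoder is fallbacked to CV_8U.
```

View pics/crop1.png

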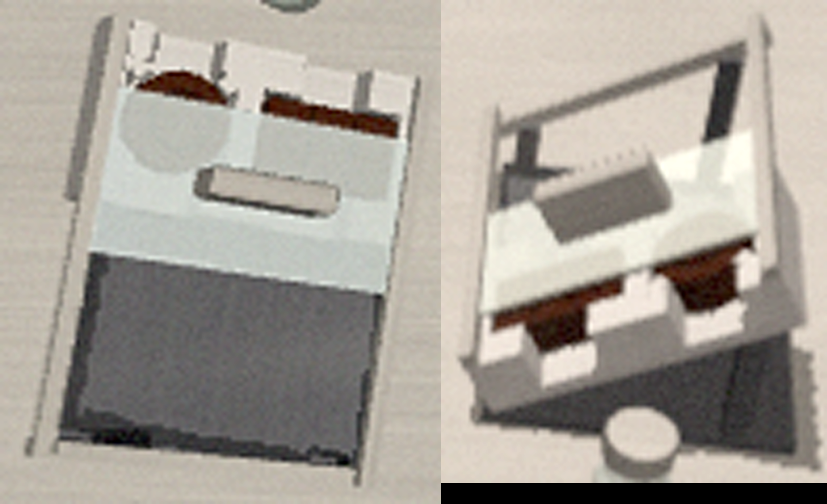

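```bash
cat >> h.py <<'E'
U=np.array([.75**.5,0,.5]);N=np.array([-.5,0,.75**.5])
def Rz(a): return np.array([[np.cos(a),-np.sin(a),0],[np.sin(a),np.cos(a),0],[0,0,1]])
def mp(p,s,t,n):
    "mould face coords (along slope, across, normal) -> world; p=(X,Y,yaw)"
    return np.array([p[0],p[1],0])+Rz(p[2])@(np.array([0,t,77.])+s*U+n*N)
E
python3 - <<'E'
from h import *
from scipy.optimize import least_squares
ct,cs=shot('top'),shot('scene')
g=lambda x,y,ox,oy:((x+.5)/4.2+ox-.5,(y+.5)/4.2+oy-.5)
# s, t, n, uses q, pixel, weight
top=[(66,-38,4.5,1,120,88,1),(-76,-38,4.5,1,407,137,1),(66,38,4.5,1,91,250,1),(-76,38,4.5,1,386,293,1),(-80,158,8,0,358,485,.5),(70,158,8,0,42,453,.5),(-5,0,38,1,270,191,1)]
sc=[(-76,-38,4.5,1,485,315,1),(66,-38,4.5,1,755,235,1),(-76,38,4.5,1,487,212,1),(66,38,4.5,1,752,132,1),(70,158,8,0,760,15,.5),(-80,158,8,0,490,105,.5)]
def res(v,full=False):
    r=[]
    for c,L,o in((ct,top,(90,160)),(cs,sc,(320-441/4.2,122))):
        P=proj(c,[mp(v,s,t+v[3]*u,n) for s,t,n,u,*_ in L])
        q=np.array([g(x,y,*o) for *_,x,y,w in L]); w=np.array([l[-1] for l in L])
        r.append((P-q)*(1 if full else w[:,None]))
    return r if full else np.concatenate(r).ravel()
f=least_squares(res,[400,290,1.5,20],loss='soft_l1')
print(f.x); [print(np.round(x,1).tolist()) for x in res(f.x,True)]
print('cov',np.sqrt(np.diag(np.linalg.inv(f.jac.T@f.jac))))
# box: top rim (z=34) from top; scene hull
b=np.array([[320,147],[406,163],[399,213],[311,195]])
m=cv2.inRange(cv2.cvtColor(ct['color'],cv2.COLOR_BGR2HSV),(8,80,60),(20,200,255))
q=max(cv2.findContours(m,0,2)[0],key=cv2.contourArea)
for z in(0,34): 
    P=onz(ct,q.reshape(-1,2),z)[:,:2].astype(np.float32); print(z,cv2.minAreaRect(P)); 
print('box corners z34',np.round(onz(ct,b,34)).tolist())
bs=np.array([[124,183],[204,196],[188,231],[102,218]])
print('scene rim z34',np.round(onz(cs,bs,34)).tolist())
print(np.round(onz(ct,[[330,160],[328,184]],56)).tolist())
E
```

```text
[545.01971629 203.47726404   7.74542032  29.48999834]
[[-0.5, -0.8], [0.6, 1.1], [-1.0, 0.2], [-0.2, 0.5], [1.9, 0.3], [-0.5, 0.7], [1.8, -0.1]]
[[-1.6, 0.4], [0.9, -0.4], [0.3, 1.3], [0.5, 0.1], [-1.5, 0.8], [-0.2, 1.2]]
cov [2.517123   1.05509163 0.01105981 2.69120355]
0 ((588.4498291015625, -232.07150268554688), (196.91233825683594, 117.46633911132812), 79.57599639892578)
34 ((582.1007690429688, -223.30557250976562), (189.4671630859375, 113.0250015258789), 79.5760269165039)
box corners z34 [[653.0, -143.0, 34.0], [621.0, -325.0, 34.0], [514.0, -305.0, 34.0], [549.0, -123.0, 34.0]]
scene rim z34 [[514.0, -308.0, 34.0], [546.0, -126.0, 34.0], [648.0, -143.0, 34.0], [622.0, -324.0, 34.0]]
[[619.0, -160.0, 56.0], [569.0, -155.0, 56.0]]
```

```bash
cat >> h.py <<'E'
from scipy.spatial.transform import Rotation as Ro
def best(pos,a,j):
    "pose (pos, rotvec) with approach a, jaws +-j, the half-turn needing least joint travel"
    a=np.array(a,float);a/=np.linalg.norm(a);q0=np.array(state()['joint_pos']);o=[]
    for sg in(1,-1):
        y=sg*np.array(j,float);y/=np.linalg.norm(y)
        rv=Ro.from_matrix(np.c_[a,y,np.cross(a,y)]).as_rotvec();q=ik(list(pos),list(rv))
        if q is not None:o.append((np.abs(np.array(q)-q0).max(),rv,np.array(q)))
    if not o: raise RuntimeError('no ik %s'%pos)
    return min(o,key=lambda t:t[0])
P0=np.array([545.02,203.48,7.74542])
def mdirs(p): R=Rz(p[2]); return R@U,R@[0,1,0],R@N
def st():
    s=state();print('t %.2f pos %s w %.1f F %s'%(s['time'],np.round(s['position'],1),s['grip_width'],np.round(s['ft_force'],1)))
E
python3 - <<'E'
from h import *
p=P0;u,y,n=mdirs(p)
for q,h in((29.5,100),(29.5,10),(112,10)):
    d,rv,j=best(mp(p,-5,q,h),-n,y);print(np.round(mp(p,-5,q,h)),np.round(j,2))
for s in(-38,36):
    for h in(-22,70):
        d,rv,j=best(mp(p,s,0,h),-n,y);print(np.round(mp(p,s,0,h)),np.round(j,2))
c=shot('top');S=onz(c,[[156,151]],55)[0];print('shaker',S, 'in mould',Rz(-p[2])@(S-[p[0],p[1],0]))
print(onz(c,[[280,260]],0))
d,rv,j=best(mp(p,-5,29.5,100),-n,y)
move_pose(list(mp(p,-5,29.5,100)),list(rv));st()
move_linear(list(mp(p,-5,29.5,45)));st()
t=shot('top')['color'];b=shot('scene')['color']
A=cv2.resize(t[140:280,80:215],None,fx=3,fy=3);B=cv2.resize(b[90:230,310:440],None,fx=3,fy=3)
cv2.imwrite('pics/c2.png',np.clip(np.hstack([A,B])*1.4,0,255).astype(np.uint8))
E
```

```text
[510. 153. 161.] [-0.19 -0.03  1.61  0.52  1.6  -0.08]
[515. 197.  83.] [-0.1   0.03  1.71  0.53  1.42 -0.08]
[433. 206.  83.] [-0.1  -0.15  1.89  0.53  1.43 -0.08]
[543. 182.  39.] [-0.13  0.14  1.69  0.54  1.36 -0.15]
[538. 136. 119.] [-0.22  0.06  1.6   0.52  1.54 -0.14]
[550. 245.  76.] [-0.    0.12  1.63  0.53  1.36 -0.  ]
[545. 200. 156.] [-0.09  0.05  1.54  0.52  1.54  0.  ]
shaker [632.10932153 201.56698218  55.        ] in mould [  7.53424284 -86.78389681  55.        ]
[[413.37793849 -61.43744264   0.        ]]
t 1.93 pos [509.6 153.5 161.3] w 94.0 F [-1.6  0.1 -0.4]
t 2.44 pos [512.6 180.8 113.7] w 94.0 F [0.3 0.  0.1]
```

View pics/c2.png

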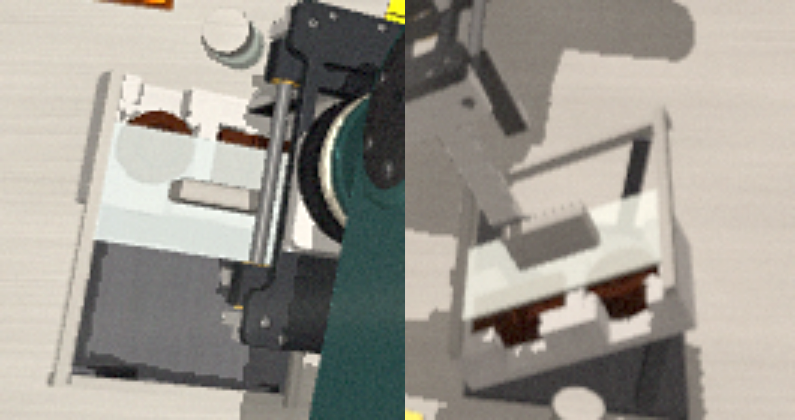

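The jaws straddle the handle (left crop: handle at (215,192), fingers at about (265,105) and (235,300)). Next I'll descend, grip and slide to the end stop.

Run:
```python
from h import *
p=P0;u,y,n=mdirs(p)
print(move_linear(list(mp(p,-5,29.5,11)),velocity=80,contact_N=6));st()
grasp(20);st()
a=np.array(state()['position'])
print(move_linear(list(a+y*92),velocity=60,contact_N=14));st()
b=np.array(state()['position']);print('travel',(b-a)@y)
ungrasp();st()
move_linear(list(b+n*70),velocity=200)
u_=best(mp(p,-5,40,190),-n,y)
move_linear([380,0,260],velocity=300);st()
c=shot('top','top3.png');d=shot('scene','scene3.png')
A=cv2.resize(c['color'][150:290,80:220],None,fx=2.8,fy=2.8);B=cv2.resize(d['color'][100:240,300:440],None,fx=2.8,fy=2.8)
cv2.imwrite('pics/c3.png',np.clip(np.hstack([A,B])*1.4,0,255).astype(np.uint8))
```

```text
False
t 3.12 pos [514.5 197.1  83.8] w 93.9 F [ 0.4 -0.2  0.2]
t 4.53 pos [514.6 196.9  84. ] w 0.3 F [-0.1  0.  -0.1]
False
t 6.22 pos [423.4 206.8  84. ] w 0.3 F [-0.5 -0.  -0.2]
travel 91.72897710276172
t 7.67 pos [423.2 206.9  84. ] w 93.9 F [0.1 0.1 0.5]
t 9.02 pos [379.6   1.  258.6] w 93.9 F [-0.3  0.2 -0.3]
```

View pics/c3.png

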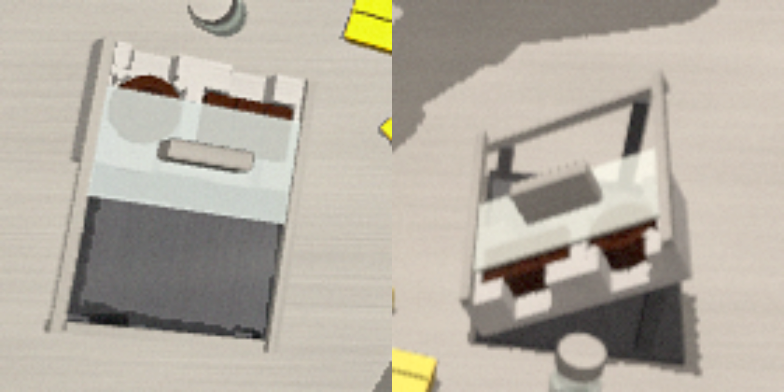

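The grip closed on nothing (width 0.3), so the handle is not where my fit put it. I'll check by triangulating directly.

Run:
```python
from h import *
c,d=shot('top'),shot('scene')
p=P0
print('tcp hover proj',proj(c,[[512.6,180.8,113.7]]),proj(d,[[512.6,180.8,113.7]]))
print('handle fit proj',proj(c,[mp(p,-5,29.5,38)]),proj(d,[mp(p,-5,29.5,38)]))
def tri(a,b):
    o1,v1=ray(c,[a]);o2,v2=ray(d,[b]);v1,v2=v1[0],v2[0]
    k=np.linalg.lstsq(np.c_[v1,-v2],o2-o1,rcond=None)[0];P,Q=o1+k[0]*v1,o2+k[1]*v2;return np.round((P+Q)/2,1),round(np.linalg.norm(P-Q),1)
f=lambda x,y:(x/2.8+80,y/2.8+150); g=lambda x,y:((x-392)/2.8+300,y/2.8+100)
print('handle',tri(f(207,153),g(553,182)))
for nm,a,b in(('rail low far end',(267,348),(484,136)),('rail up far end',(57,328),(659,80)),('cover rear low',(294,117),(478,278)),('cover rear up',(100,86),(656,222)),('cover far low',(280,222),(480,203)),('cover far up',(86,193),(655,152))):
    print(nm,tri(f(*a),g(*b)))
print('yaw',P0, state()['position'], proj(c,[state()['position']]),proj(d,[state()['position']]))
# front bottom lower corner on the table?
```

```text
tcp hover proj [[156.3413747  204.88659971]] [[353.58973023 160.82271303]]
handle fit proj [[155.68815479 204.96473835]] [[354.58722206 163.45679119]]
handle (array([514.1, 188.6, 104.2]), np.float64(2.0))
rail low far end (array([382. , 151.3,  43.3]), np.float64(0.9))
rail up far end (array([395.8, 278.7, 112.8]), np.float64(3.3))
cover rear low (array([549.7, 139.7,  40. ]), np.float64(0.2))
cover rear up (array([558.4, 259.4, 108.4]), np.float64(6.1))
cover far low (array([471.5, 144.7,  46.6]), np.float64(1.3))
cover far up (array([484.8, 265.3, 111.6]), np.float64(0.2))
yaw [545.02    203.48      7.74542] [379.53273209   1.38764479 259.06103914] [[249.57375132 283.96641573]] [[267.92100517  61.8076886 ]]
```

The triangulation agrees with the fit: handle top at (514,189,104). The error must therefore be in how the tool sits relative to it. I'll hover again and overlay the predicted fingertips.

Run:
```python
from h import *
p=P0;u,y,n=mdirs(p)
move_linear(list(mp(p,-5,29.5,45)),velocity=300);st()
s=state();T=Ro.from_rotvec(s['tcp_rot']).as_matrix();o=np.array(s['position']);print(np.round(T,2).tolist(),np.round(n,2),np.round(y,2))
out=[]
for nm,(r0,c0) in(('top',(150,90)),('scene',(90,300))):
    c=shot(nm,nm+'4.png');im=np.clip(c['color'][r0:r0+120,c0:c0+120]*1.4,0,255).astype(np.uint8);im=cv2.resize(im,(396,396),interpolation=cv2.INTER_CUBIC)
    for k,col in((0,(0,0,255)),(47,(0,255,0)),(-47,(255,0,0))):
        for b in(0,19,60):
            q=(proj(c,[o+T[:,1]*k-T[:,0]*b])[0]-[c0,r0])*3.3;cv2.circle(im,tuple(int(v) for v in q),3,col,-1)
    out.append(im)
cv2.imwrite('pics/c4.png',np.hstack(out))
```

```text
t 10.26 pos [513.  179.6 114.3] w 94.0 F [-0.  -0.3 -0.3]
[[0.06, 0.99, -0.09], [0.5, -0.11, -0.86], [-0.87, 0.0, -0.5]] [-0.05 -0.5   0.87] [-0.99  0.11  0.  ]
```

View pics/c4.png

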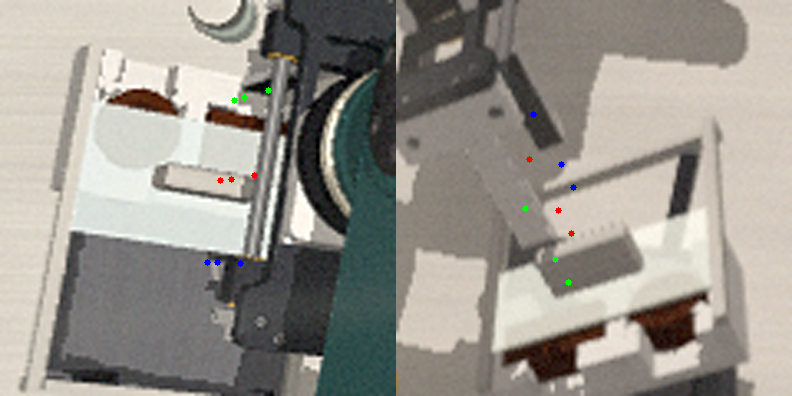

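Run:
```python
from h import *
s=state();T=Ro.from_rotvec(s['tcp_rot']).as_matrix();o=np.array(s['position'])
c=shot('scene')
for px,k in(((542,243),59.5),((555,147),-47)):
    O,v=ray(c,[((px[0]-396)/3.3+300,px[1]/3.3+90)]);v=v[0];a=T[:,1]
    P=O+v*(k-(O-o)@a)/(v@a);print('tool coords of seen tip',np.round(T.T@(P-o),1),np.round(P,1))
c=shot('top')
for px,k in(((222,268),-47),((248,92),47)):
    O,v=ray(c,[(px[0]/3.3+90,px[1]/3.3+150)]);v=v[0];a=T[:,1]
    P=O+v*(k-(O-o)@a)/(v@a);print('top: tool coords',np.round(T.T@(P-o),1))
```

```text
tool coords of seen tip [-41.8  59.5  -3. ] [570.4 154.4 152.7]
tool coords of seen tip [-32.4 -47.   -2.3] [465.  170.1 144. ]
top: tool coords [ 91.5 -47.   36.9]
top: tool coords [-36.3  47.   -4.3]
```

The fingers end about 32–40 mm short of the reported TCP, along the tool axis. I'll descend further under contact guard and let the grip width confirm it.

Run:
```python
from h import *
p=P0;u,y,n=mdirs(p)
print(move_linear(list(mp(p,-5,29.5,-23)),velocity=60,contact_N=5));st()
s=state();print('n reached',(np.array(s['position'])-mp(p,-5,29.5,0))@n)
grasp(20);st()
```

```text
False
t 11.74 pos [516.9 213.7  55. ] w 94.0 F [-0.2  0.   1.5]
n reached -22.55112558028749
t 12.94 pos [516.  213.9  54.6] w 13.9 F [-1.6 -0.5  1.3]
```

Width is 13.9, so the handle is gripped. Now I'll slide it open.

Run:
```python
from h import *
p=P0;u,y,n=mdirs(p)
a=np.array(state()['position'])
print(move_linear(list(a+y*92),velocity=70,contact_N=15));st()
b=np.array(state()['position']);print('travel',(b-a)@y,'t at stop',Rz(-p[2])@(b-[p[0],p[1],0]))
wait(.1);ungrasp();st();b=np.array(state()['position'])
move_linear(list(b+n*80),velocity=250)
move_linear([380,-20,260],velocity=350);st()
c=shot('top','top5.png');d=shot('scene','scene5.png')
A=cv2.resize(c['color'][150:290,80:220],None,fx=2.8,fy=2.8);B=cv2.resize(d['color'][100:240,300:440],None,fx=2.8,fy=2.8)
cv2.imwrite('pics/c5.png',np.clip(np.hstack([A,B])*1.4,0,255).astype(np.uint8))
for im,nm in((c['color'],'top'),(d['color'],'scene')):
    h=cv2.cvtColor(im,cv2.COLOR_BGR2HSV);m=cv2.inRange(h,(0,90,20),(14,255,130))
    for q in sorted(cv2.findContours(m,0,2)[0],key=cv2.contourArea)[-6:]:print(nm,cv2.contourArea(q),cv2.boundingRect(q),cv2.minAreaRect(q))
```

```text
True
t 14.05 pos [433.4 222.5  54.5] w 13.8 F [ 2.4 -0.5  1.9]
travel 83.0268270774027 t at stop [  6.79427551 113.04668166  54.47933552]
t 15.43 pos [433.4 221.9  53.4] w 93.8 F [-0.   0.1 -0.2]
t 16.76 pos [379.6 -18.8 258.3] w 94.1 F [ 0.5  0.3 -0.7]
top 28.0 (393, 185, 9, 19) ((397.0479736328125, 193.7360076904297), (6.439876556396484, 18.60408592224121), 10.304845809936523)
top 57.0 (107, 125, 33, 18) ((125.70353698730469, 138.4468994140625), (15.290576934814453, 34.15093994140625), 67.2490234375)
top 95.0 (187, 69, 22, 20) ((198.28335571289062, 79.64735412597656), (15.658829689025879, 21.129384994506836), 72.47443389892578)
top 444.5 (119, 177, 26, 24) ((131.5, 188.5), (23.0, 25.0), 90.0)
top 568.0 (150, 183, 34, 24) ((166.80772399902344, 194.9615478515625), (32.55527877807617, 19.611614227294922), 11.309932708740234)
top 599.0 (257, 52, 24, 42) ((268.9499816894531, 72.84999084472656), (22.20315170288086, 39.880821228027344), 8.130102157592773)
scene 329.5 (370, 172, 24, 24) ((383.606201171875, 182.9071044921875), (22.10694122314453, 23.04766082763672), 48.8140754699707)
scene 390.5 (333, 181, 30, 24) ((348.7000427246094, 193.60000610351562), (18.657438278198242, 33.203914642333984), 71.56504821777344)
scene 417.5 (313, 276, 29, 28) ((326.82696533203125, 290.86541748046875), (27.848491668701172, 24.90675163269043), 11.309932708740234)
scene 672.0 (105, 185, 74, 32) ((139.36639404296875, 195.75006103515625), (28.00948715209961, 76.18313598632812), 75.49983215332031)
scene 885.0 (102, 199, 104, 45) ((156.48287963867188, 228.04266357421875), (40.86111831665039, 103.7513656616211), 79.89496612548828)
scene 1335.0 (222, 264, 31, 62) ((236.63449096679688, 294.78619384765625), (60.718570709228516, 29.008678436279297), 86.633544921875)
```

View pics/c5.png

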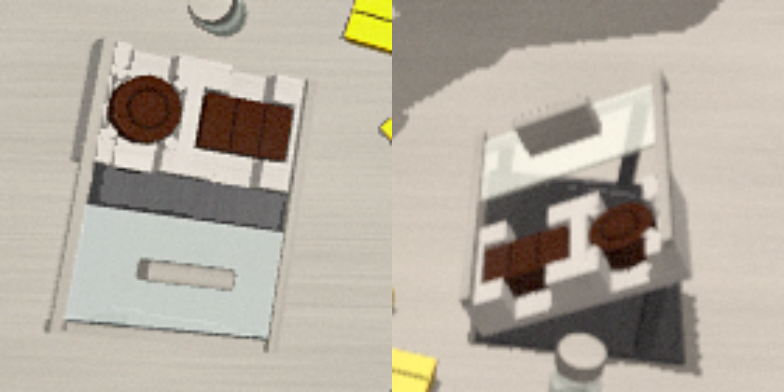

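The cover is at its stop. Top crop: bar at (245,126), brown with two grooves, which is the real one; disc at (145,108), brown with a ring. Both are uncovered. I'll locate them on the plane 2 mm below the face.

Run:
```python
from h import *
p=P0;u,y,n=mdirs(p)
for nm in('top','scene'):
    c=shot(nm)
    h=cv2.cvtColor(c['color'],cv2.COLOR_BGR2HSV);m=cv2.inRange(h,(0,90,20),(14,255,130));m=cv2.morphologyEx(m,3,np.ones((3,3)))
    x0,y0,x1,y1=(110,170,190,212) if nm=='top' else (330,168,396,208)
    k=np.zeros_like(m);k[y0:y1,x0:x1]=m[y0:y1,x0:x1]
    for q in sorted(cv2.findContours(k,0,2)[0],key=cv2.contourArea)[-2:]:
        O,v=ray(c,q.reshape(-1,2));d=mp(p,0,0,-2)
        P=O+v*(((d-O)@n)/(v@n))[:,None]-d
        st2=np.c_[P@u,P@y].astype(np.float32)
        print(nm,cv2.contourArea(q),'rect s,t',cv2.minAreaRect(st2),'circ',cv2.minEnclosingCircle(st2),'bbox',st2.min(0),st2.max(0))
u_=Rz(-.17)
bx=lambda x,yy:np.array([583,-224.5,0])+Rz(-.17)@[x,yy,0]
ydir=Rz(-.17)@[0,1,0]
for P,a,j in((mp(p,-38,0,-52),-n,y),([415,-70,-30],[0,0,-1],[1,0,0]),([415,-70,-30],[0,0,-1],[0,1,0]),(bx(-27,-25)+[0,0,-27],[0,0,-1],ydir),(bx(23,-25)+[0,0,-27],[0,0,-1],ydir),(bx(23,-25)+[0,0,90],[0,0,-1],ydir)):
    try: d,rv,jj=best(P,a,j);print(np.round(P),np.round(jj,2))
    except Exception as e: print(e)
```

```text
top 445.5 rect s,t ((35.71958923339844, 2.026094436645508), (48.21651840209961, 45.22968673706055), 10.210334777832031) circ ((36.00335693359375, 1.9368255138397217), 24.930627822875977) bbox [ 11.529767 -21.378191] [60.57468  24.846292]
top 571.0 rect s,t ((-36.535213470458984, 1.6837940216064453), (67.86457824707031, 39.96632385253906), 0.3031677305698395) circ ((-36.417179107666016, 2.5019679069519043), 36.989540100097656) bbox [-70.447136 -18.291878] [-2.528331 21.706242]
scene 329.0 rect s,t ((39.09065628051758, -6.814891815185547), (44.0673828125, 66.53665161132812), 26.236385345458984) circ ((37.406864166259766, -7.312113285064697), 33.95793914794922) bbox [ 13.776862 -41.251995] [59.1321   26.598963]
scene 394.0 rect s,t ((-37.594573974609375, -8.120674133300781), (64.87293243408203, 61.31334686279297), 1.1218761205673218) circ ((-37.8896484375, -3.3095202445983887), 38.846614837646484) bbox [-70.54354 -38.46537] [-5.064648 22.69032 ]
[544. 197.  13.] [-0.1   0.17  1.71  0.55  1.3  -0.15]
[415 -70 -30] [-0.3  -0.07  1.94 -0.    1.27 -0.3 ]
[415 -70 -30] [-0.3  -0.07  1.94  0.    1.27 -1.87]
[ 552. -245.  -27.] [-0.51  0.32  1.5  -0.    1.32 -1.91]
[ 601. -253.  -27.] [-0.49  0.42  1.36 -0.    1.36 -1.89]
[ 601. -253.   90.] [-0.49  0.34  1.23 -0.    1.57 -1.89]
```

Sizes match: bar 68x40 at s=-37, t=2; disc Ø48 at s=36, t=2. I'll pick the bar. The fully open jaws (119 mm) only fit along the box's 128 mm length, so the bar has to be gripped by its ends there. I'll regrip it on free table at (415,-70).

```bash
cat >> h.py <<'E'
BOX=np.array([583,-224.5,0]);YB=-.17
bx=lambda x,y:BOX+Rz(YB)@[x,y,0]
xb,yb=Rz(YB)@[1,0,0],Rz(YB)@[0,1,0]
def go(P,a,j): d,rv,q=best(P,a,j);move_pose(list(P),list(rv))
E
python3 - <<'E'
from h import *
p=P0;u,y,n=mdirs(p)
s,t,d=-37,2.2,-52
move_linear(list(mp(p,s,t,30)),velocity=300)
print(move_linear(list(mp(p,s,t,d)),velocity=110,contact_N=6));st()
grasp(15);st();w=state()
P=np.array(w['position']);print('stn',[round((P-mp(p,0,0,0))@k,1) for k in mdirs(p)])
if 36<w['grip_width']<44:
    move_linear(list(P+n*75),velocity=120);st()
    go([415,-70,80],[0,0,-1],xb);st()
    print(move_linear([415,-70,-34],velocity=80,contact_N=2.5));st()
E
```

```text
False
t 18.98 pos [542.8 197.5  14.2] w 94.0 F [ 0.6 -0.  -0.1]
t 19.86 pos [542.1 197.8  13.4] w 40.1 F [-0.   0.2  1.1]
stn [np.float64(-37.0), np.float64(2.3), np.float64(-52.0)]
t 20.63 pos [537.5 160.5  77.7] w 40.1 F [-0.3 -0.8 -1.3]
t 21.57 pos [415.1 -69.2  79.5] w 39.8 F [ 0.1  0.2 -1. ]
True
t 22.80 pos [413.9 -69.7 -28.4] w 39.8 F [0.8 0.1 0.5]
```

Run:
```python
from h import *
ungrasp();P=np.array(state()['position']);st()
move_linear([P[0],P[1],25],velocity=150)
go([P[0],P[1],20],[0,0,-1],yb)
print(move_linear([P[0],P[1],-27.5],velocity=120,contact_N=5))
grasp(12);st()
if 62<state()['grip_width']<70:
    z0=state()['position'][2]
    move_linear([P[0],P[1],60],velocity=200)
    b=bx(-26,-25)
    go([b[0],b[1],60],[0,0,-1],yb);st()
    c=shot('top','top6.png');d=shot('scene','scene6.png')
    A=cv2.resize(c['color'][120:240,290:420],None,fx=3,fy=3);B=cv2.resize(d['color'][120:260,80:220],None,fx=2.57,fy=2.57)
    cv2.imwrite('pics/c6.png',np.clip(np.hstack([A,B[:360]])*1.4,0,255).astype(np.uint8))
```

```text
t 23.76 pos [412.7 -69.3 -29. ] w 94.0 F [ 0.9 -0.8  0.7]
False
t 26.76 pos [413.  -69.5 -27. ] w 65.7 F [-0.5 -1.   3.2]
t 28.25 pos [ 552.  -243.5   58.7] w 66.2 F [-0.1  0.4  0.1]
```

View pics/c6.png

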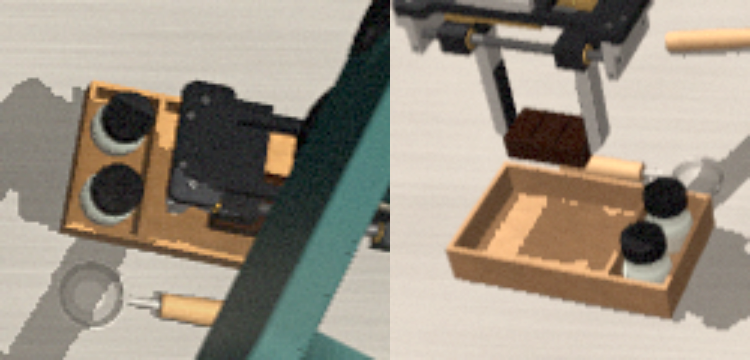

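The bar is held level by its ends over the box: scene crop (548,137), box below, jars at (665,200) and (643,245). Now I'll lower it gently, release, and fetch the disc.

Run:
```python
from h import *
p=P0;u,y,n=mdirs(p)
b=bx(-26,-25)
move_linear([b[0],b[1],-8],velocity=150)
print(move_linear([b[0],b[1],-27],velocity=30,contact_N=2));st()
ungrasp();st()
move_linear([b[0],b[1],70],velocity=200)
go(mp(p,36,2.2,75),-n,y);st()
print(move_linear(list(mp(p,36,2.2,-52)),velocity=130,contact_N=6))
grasp(15);st();w=state()
P=np.array(w['position'])
if 44<w['grip_width']<52:
    move_linear(list(P+n*75),velocity=140);st()
c=shot('top','top7.png')
A=cv2.resize(c['color'][100:250,100:420],None,fx=2.4,fy=2.4)
cv2.imwrite('pics/c7.png',np.clip(A*1.4,0,255).astype(np.uint8))
```

```text
True
t 29.48 pos [ 553.3 -244.8  -23.6] w 66.2 F [ 1.1 -0.5  3.1]
t 30.11 pos [ 552.5 -244.3  -24.2] w 93.7 F [-0.4 -0.   0.6]
t 32.40 pos [542.  197.  159.1] w 93.8 F [-0.3  0.1 -0.2]
False
t 34.30 pos [548.6 260.7  50. ] w 47.5 F [-1.7 -0.4  1.2]
t 34.98 pos [544.2 223.3 114.2] w 47.7 F [ 0.1  0.4 -0.6]
```

View pics/c7.png

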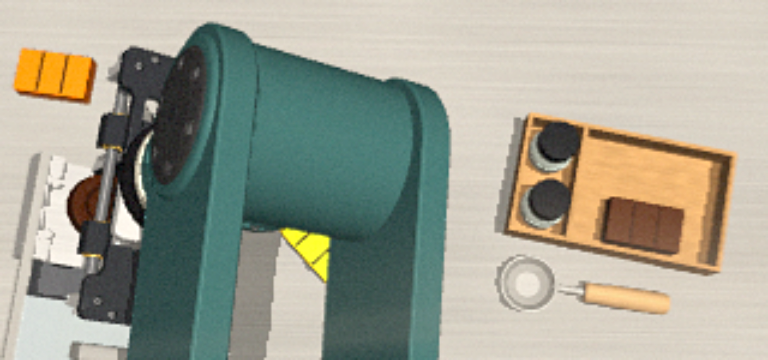

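The bar lies flat in the box at (644,224), by the robot-side wall, with its grooves up. The disc is in the gripper at (90,205). I'll measure the bar in the box frame and place the disc beside it.

Run:
```python
from h import *
im=cv2.imread('pics/top7.png');c=shot('top')
h=cv2.cvtColor(im,cv2.COLOR_BGR2HSV);m=cv2.inRange(h,(0,60,20),(14,255,130));k=np.zeros_like(m);k[175:210,345:392]=m[175:210,345:392]
q=max(cv2.findContours(k,0,2)[0],key=cv2.contourArea);r=cv2.minAreaRect(onz(c,q.reshape(-1,2),26)[:,:2].astype(np.float32));print(r)
print('bar in box',Rz(-YB)@(np.array([*r[0],0])-BOX))
s=state();b=bx(24,-25)
go([b[0],b[1],75],[0,0,-1],yb);st()
move_linear([b[0],b[1],-8],velocity=150)
print(move_linear([b[0],b[1],-27],velocity=30,contact_N=2));st()
ungrasp();st()
move_linear([b[0],b[1],110],velocity=200)
move_pose([380,0,250],list(Ro.from_matrix(np.c_[[0,0,-1],yb,np.cross([0,0,-1],yb)]).as_rotvec()));st()
c=shot('top','top8.png');d=shot('scene','scene8.png')
A=cv2.resize(c['color'][130:235,295:425],None,fx=3,fy=3);B=cv2.resize(d['color'][150:255,80:210],None,fx=3,fy=3)
C=cv2.resize(c['color'][140:280,80:245],(390,331))
D=cv2.resize(d['color'][100:240,300:440],(390,331))
cv2.imwrite('pics/c8.png',np.clip(cv2.resize(np.vstack([np.hstack([A,B]),np.hstack([C,D])]),None,fx=.9,fy=.9)*1.4,0,255).astype(np.uint8))
```

```text
((554.8818359375, -241.07730102539062), (73.16242218017578, 42.98816680908203), 80.57914733886719)
bar in box [-24.90824744 -21.09543241   0.        ]
t 36.75 pos [ 602.6 -252.3   74.9] w 47.5 F [ 0.1  0.9 -1.4]
True
t 37.98 pos [ 602.4 -253.2  -24.1] w 47.6 F [ 0.2 -0.5  3.4]
t 38.84 pos [ 601.7 -252.8  -24.7] w 94.1 F [-1.   0.1  0.3]
t 42.05 pos [ 3.801e+02 -1.000e-01  2.497e+02] w 93.9 F [ 0.3 -0.2 -0.2]
```

View pics/c8.png

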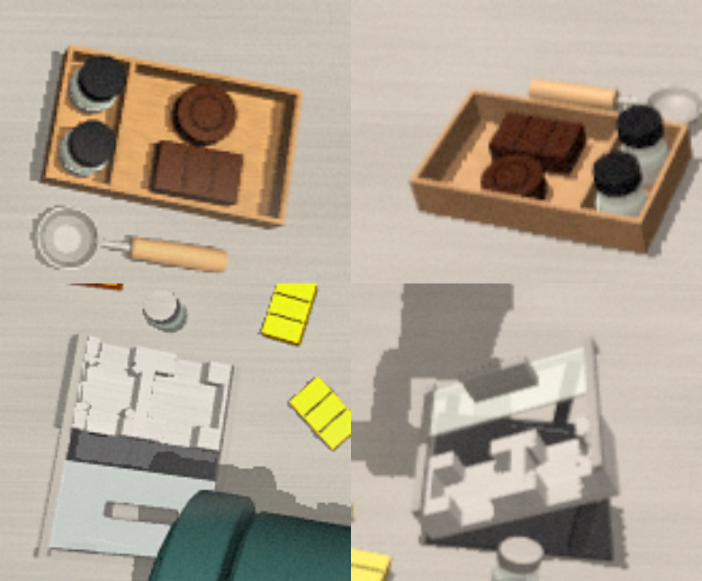

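Both pieces lie flat side by side, ring and grooves up: disc at (205,113), bar at (197,172). The cavities are empty, the cover is open, and the jars, shaker and spoon are where they were.

```bash
python3 -c "
from station import *
print(hand_in(), state()['time'])"
```

```text
the job is handed in; nothing more can be done
the job is handed in; nothing more can be done
```

The job is done and handed in, with about 42 s used before hand-in. The cover is fully open, and both chocolates lie flat side by side in the empty part of the box, decorated faces up.

- **Cover:** I slid it by its handle until it hit its stop. The stop came about 111 mm from the cavity line, against 110 mm nominal, and the last picture shows it still open.
- **Bar:** I lifted it from the lower cavity and set it on free table to regrip it by its ends, because the fully open jaws only fit along the box's long side. It was then lowered into the box until light contact at the expected floor height.
- **Disc:** I lifted it from the upper cavity and lowered it beside the bar, also to light contact.
- **Last pictures:** Both cavities are empty, and the jars, shaker and spoon look where they were. The arm touches nothing.

**What failed or disagreed:**
- The first grasp of the handle closed on air. The fingers appear to end about 32–40 mm short of the reported TCP along the tool axis. I corrected for this, and the later grip widths and contact heights agreed with the correction.
- The camera put the bar about 4 mm from its commanded place along the box. I left it, since it is well clear of the walls and the disc.

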